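# Sweep the spilled biscuits into the crumb tray

### The arm

A 6-joint arm with a two-finger parallel gripper is mounted at the origin on the work surface. World frame = base frame: x ahead of the robot, y to its left, z up, the work surface at z = 0. Lengths are in m, angles in rad, forces in N, time in s.
With the tool pointing down it reaches from about 0.275 to 0.75 m from the base axis. Payload 10.2 kg.
Tool frame: the origin (TCP) lies midway between the tips of the shut fingers; the grasp point (between the pads) lies manip.grasp_offset behind it (manip.grasp_offset is the distance from the TCP to the grasp point, in m); z points along the fingers, y is the direction in which the jaws open and shut (so a half turn about z gives the same grasp; the last joint's range is limited). The gripper opens to 88 mm and grips with 3 to 60 N. Pads are 18 mm wide; open, the fingers measure 123 mm over their backs; the gripper's body (75 mm by 187 mm) begins 45 mm behind the grasp point.
Start: joints at [-1.455, 0.313, 1.498, -0, 1.331, -0.223], TCP at [0.174, -0.495, 0.239] pointing down, gripper open.
Joint ranges: [-2.94, 2.94], [-0.97, 2.17], [0.19, 2.56], [-1.23, 4.37], [0.02, 3.11], [-2.88, 2.88]. Speed limits (rad/s): [2.39, 2.39, 3.01, 3.14, 3.14, 3.14].

### API

Orientations are given as a unit quaternion [x, y, z, w].
In Python, from station import manip gives the robot as it stands. The module is installed in compiled form; this text tells all that it offers.
- The arm moves only by the tool play_rows, never from a script. Its argument "motion" is a list of rows, each a list of 7 numbers: the closure in counts, from 0 (fully open) to 255 (shut), then the shift along the tool's x, y, z in mm, then the turn, a rotation vector about the tool's x, y, z in rad. A call has 1 to 5 rows; each row is the pose to reach, as a shift and turn from the pose commanded when the call began, along the tool's axes at that moment; what a row does not reach only later rows make up. A row lasts 1/10 s, in which the tool goes at most 50 mm and 8.59 degrees, less where a joint would pass 70% of its speed; a pose out of reach is approached as far as the arm can. A call with a gripper value outside its range is refused whole. The fingers move at their own pace and stop on an object; the grip force is fixed at half the most. Time passes only in rows, so rows that repeat a pose let the fingers close. It gives the time, the measured TCP pose, the force and the opening at its end, in the units of the state.
- manip.sense(): the state, without advancing time (a new reading comes with each control period).
- manip.grab_frame(name): name is "scene" or "top"; returns the picture (384x512x3 uint8, blue, green, red); there is no depth.
- manip.get_calibration(name): a dict with "K" (3x3 intrinsics, pixels), "rvec" (rotation vector, rad) and "tvec" (3), from world to camera coordinates, as OpenCV has them. Camera axes: x right, y down, z forward; pixel columns grow to the right and rows downward; lengths in m; the calibration is good to about 2 mm. A picture is of the moment at which its call begins. get_calibration takes no time and is no camera call.
- manip.job_done(): hands the job in, once; it reports no verdict.
The state is a dict: "time_s": time; "qpos": joint angles; "joint_velocities": joint speeds; "effort": joint torques, N m; "ee_pos": TCP position; "tool_rot": TCP orientation; "force": force on the tool from outside, world axes, zero at the start; "moment": the same for the moment, N m; "width": finger opening in m.
Only numpy, scipy, OpenCV 4.12 (cv2) and the standard library are available. Lean on these libraries where they do the work, as an engineer would, in place of code of your own. Each camera call takes 0.05 s, during which the arm holds its last target. There are 200 camera calls.

### The job

Three small round biscuits have spilled on the breakfast ledge: with the fingertips, sweep each of them along the surface into the open side of the steel crumb tray, until all three lie completely inside it on its floor. Only push them, gently, since they crumble: do not pinch or press hard on a biscuit, and do not lift one. Leave the cup, stirrer, moka pot, sugar tin, spoon, phone and jar where they are.

Things in the scene. Friction and masses are not known exactly. Their poses are not given: they have to be found in the camera images.
- biscuit1: plain round butter biscuit, a loose rigid disc 36 mm across and 16 mm high, about 16 g, lying flat on the ledge, nearest the robot; origin at the centre of its underside, z up
- biscuit2: plain round butter biscuit, a loose rigid disc 36 mm across and 16 mm high, about 16 g, lying flat on the ledge, nearest the tray; origin at the centre of its underside, z up
- biscuit3: plain round butter biscuit, a loose rigid disc 36 mm across and 16 mm high, about 16 g, lying flat on the ledge, farthest out from the robot; origin at the centre of its underside, z up
- biscuit1_center (a point): centre of biscuit 1, 8 mm above its underside
- biscuit2_center (a point): centre of biscuit 2, 8 mm above its underside
- biscuit3_center (a point): centre of biscuit 3, 8 mm above its underside
- tray: shallow stainless crumb tray fixed to the ledge on the robot's right, open on one long side. Origin on the ledge under the middle of its floor; own +y points out of the open side (roughly to the robot's left), x runs along it. Inside: x -100 to 100 mm, y -55 (back wall) to +55 (front edge of floor). Floor 2 mm thick; walls 3 mm thick, 25 mm high, at the back and both ends
- tray_mouth (a point): middle of the tray's open side, at the front edge of its floor, 2 mm above the ledge and 55 mm from the tray's origin; in front of it a gentle ramp 18 mm long leads from the ledge up to the floor over the whole width. Axes as the tray's
- cup: white espresso cup without handle, 58 mm across the rim, 55 mm high, loose, standing between the biscuits; origin at the centre of its foot
- stirrer: flat wooden stirrer, 159 mm long (-75 to 84 mm along its x axis), 11 to 17 mm wide, 4 mm thick, lying loose beyond the biscuits, roughly along the world y axis; origin at the middle of its underside
- moka: chrome eight-sided moka pot, 96 mm across, 176 mm high, black handle reaching 93 mm out along its +y, standing on an 8 mm orange round trivet at the far left; origin at the centre of its foot
- tin: closed tin sugar box with a clip-on lid, 79 x 125 x 64 mm, loose, at the far edge; origin at the centre of its underside
- spoon: steel teaspoon 130 mm long along its x axis, lying close to the robot's base; origin under its middle
- phone: black phone 148 x 72 x 8 mm lying at the left; origin at the centre of its underside
- jar: amber glass jar with steel cap, 72 mm across, 100 mm high, far right; origin at the centre of its foot
Mind the look-alikes: they are no part of the job. What is shaped like the biscuit1 but turquoise is not meant.

How it is judged:
By the outcome, as a careful person would: the job done as asked, in the order asked, and still so for the second after the job is handed in, with the robot touching nothing.
It also fails if it takes over 64 s, if anything falls off the work surface, if the arm or the gripper's body presses on something with over 40 N, if the wrist force passes 120 N, or if a joint passes its speed limit or range.

## Working session

There is one attempt and no reset: what is moved stays moved. The work goes in short steps, Python scripts to look and compute and a tool call to move; the robot and the scene stay as the last step left them, time stands still between calls to the robot, and variables do not carry over. Pictures are saved under pics/ and viewed, about 8 in all and at most 12, crops included, and the job is handed in when it is done.

Besides the shell and the picture viewer there is one more tool, called by a JSON object that holds its "method" and its "body". play_rows: Moves the arm, as the interface text tells. Its arguments: {"type":"object","properties":{"motion":{"type":"array"}},"required":["motion"]}

```bash
mkdir -p pics
cat > h.py <<'E'
import numpy as np,cv2
from station import manip
def cal(n):
    c=manip.get_calibration(n);return np.array(c["K"],float),np.array(c["rvec"],float).reshape(3),np.array(c["tvec"],float).reshape(3)
def ray(n,uv,z):
    K,r,t=cal(n);R=cv2.Rodrigues(r)[0];C=-R.T@t
    d=R.T@np.linalg.inv(K)@np.array([uv[0],uv[1],1.]);return C+d*(z-C[2])/d[2]
def proj(n,p):
    K,r,t=cal(n);return cv2.projectPoints(np.array(p,float).reshape(-1,3),r,t,K,None)[0].reshape(-1,2)
E
python3 - <<'E'
from h import *
for n in("scene","top"):
    cv2.imwrite(f"pics/{n}0.png",manip.grab_frame(n))
    K,r,t=cal(n);R=cv2.Rodrigues(r)[0];print(n,-R.T@t,K[0,0])
s=manip.sense();print(s["time_s"],s["ee_pos"],s["tool_rot"],s["width"],manip.grasp_offset)
E
```

```text
scene [ 1.3176183  -0.25461425  0.58064975] 387.0186958137403
top [0.38773075 0.10749681 1.22276124] 445.1204877122486
0.1 [ 0.17445024 -0.49492565  0.23823445] [ 9.85683502e-01  1.68605180e-01  1.47002502e-05 -5.71683121e-04] 0.08811995516717806 0.0187
```

View pics/top0.png

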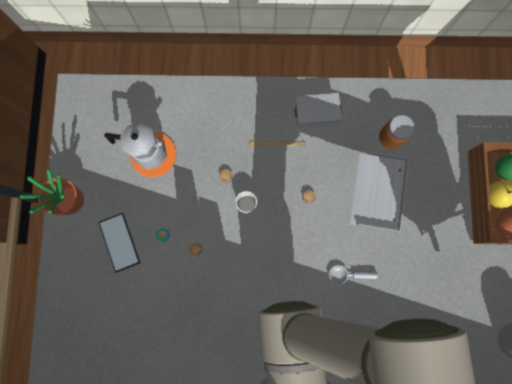

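View pics/scene0.png

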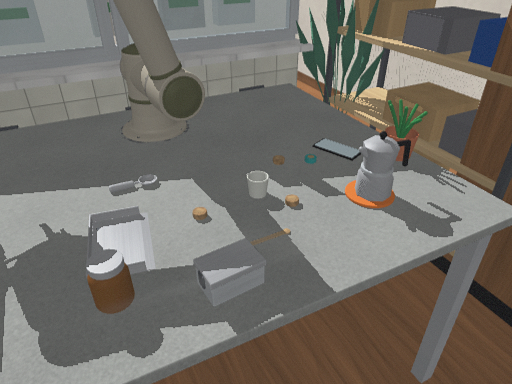

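The top view shows brown discs at (225,174) for biscuit3, (309,196) for biscuit2 and (195,249) for biscuit1. The look-alike is the turquoise ring at (162,235). The cup is at (246,203), the tray around (380,190) and the stirrer around (277,143). The scene view agrees. Next I'll measure and check one close crop.

Run:
```python
from h import *
im=cv2.imread("pics/top0.png");h=cv2.cvtColor(im,cv2.COLOR_BGR2HSV)
m=cv2.inRange(h,(5,90,40),(25,255,255))
n,l,s,c=cv2.connectedComponentsWithStats(m)
for i in range(1,n):
    if 40<s[i,4]<600 and 130<c[i,1]<280 and 180<c[i,0]<330:print("top",c[i].round(1),s[i],ray("top",c[i],.012).round(4))
im2=cv2.imread("pics/scene0.png");h2=cv2.cvtColor(im2,cv2.COLOR_BGR2HSV)
n,l,s,c=cv2.connectedComponentsWithStats(cv2.inRange(h2,(5,90,40),(25,255,255)))
for i in range(1,n):
    if 40<s[i,4]<600 and 130<c[i,1]<250 and 180<c[i,0]<330:print("scene",c[i].round(1),s[i],ray("scene",c[i],.010).round(4))
for nm,p,z in(("cup rim",(246,203),.055),("stir L",(250,143),.004),("stir R",(304,144),.004)):print(nm,ray("top",p,z).round(3))
a=cv2.resize(im[120:280,140:430],None,fx=2.75,fy=2.75,interpolation=cv2.INTER_CUBIC);cv2.imwrite("pics/crop.png",a)
```

```text
top [276.3 143.3] [250 141  54   5 123] [0.7185 0.0569 0.012 ]
top [225.3 175.1] [220 170  12  12 109] [0.6252 0.1974 0.012 ]
top [308.5 196.2] [303 191  12  12 109] [ 0.5702 -0.0331  0.012 ]
top [195.1 248.8] [190 244  11  11 105] [0.4211 0.273  0.012 ]
scene [278.3 159.6] [273 156  11   8  75] [0.4252 0.2724 0.01  ]
scene [291.7 200.1] [286 195  13  11 119] [0.6281 0.1969 0.01  ]
scene [199.5 213. ] [193 208  14  12 137] [ 0.5736 -0.034   0.01  ]
cup rim [0.543 0.137 0.055]
stir L [0.72  0.131 0.004]
stir R [ 0.72  -0.022  0.004]
```

View pics/crop.png

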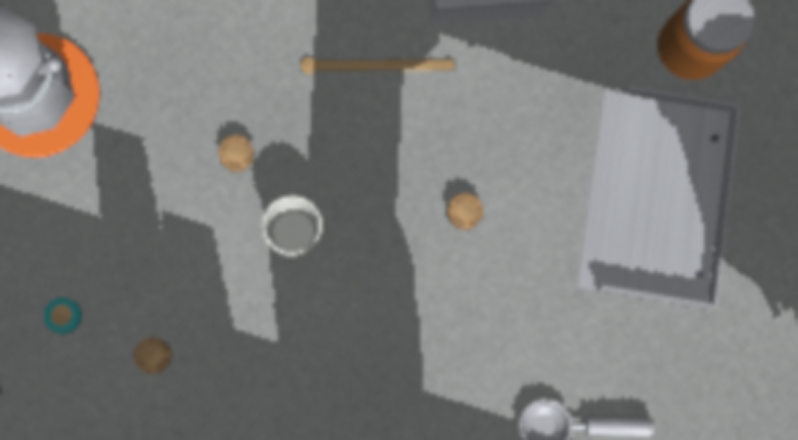

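The crop confirms the three plain brown discs, with the turquoise ring (brown centre) separate at crop (62,315). The tray's open side faces left, with its corners near crop (605,88) and (582,290). Next I'll work out the tray frame and the obstacles.

Run:
```python
from h import *
f=lambda c:(c[0]/2.75+140-.3,c[1]/2.75+120-.3)
P={"rampfar":((605,88),0),"rampnear":((582,290),0),"backfar":((735,105),.025),"backnear":((715,302),.025),
"jarcap":((723,14),.1),"cup":((292,225),.055),"tinnear":((440,8),.064)}
for k,(c,z) in P.items():print(k,ray("top",f(c),z).round(4))
a,b,c,d=[ray("top",f(P[k][0]),P[k][1])[:2] for k in("rampfar","rampnear","backfar","backnear")]
print("front len",np.linalg.norm(a-b),"back len",np.linalg.norm(c-d),"widths",np.linalg.norm(a-c),np.linalg.norm(b-d))
print("angles of x axis",np.degrees(np.arctan2(*(a-b)[::-1])),np.degrees(np.arctan2(*(c-d)[::-1])),"centre",(a+b+c+d)/4)
print("moka trivet",ray("top",(153,155),.008))
```

```text
rampfar [ 0.7012 -0.1787  0.    ]
rampnear [ 0.4938 -0.1515  0.    ]
backfar [ 0.6795 -0.3021  0.025 ]
backnear [ 0.4823 -0.2751  0.025 ]
jarcap [ 0.7497 -0.2685  0.1   ]
cup [0.5465 0.1375 0.055 ]
tinnear [ 0.763  -0.0037  0.064 ]
front len 0.20919566394444894 back len 0.198994982833872 widths 0.12531057137960347 0.12417367362436069
angles of x axis -7.478819167412282 -7.796994294363028 centre [ 0.58922094 -0.22684181]
moka trivet [0.68008482 0.40241855 0.008     ]
```

{"method": "play_rows", "body": {"motion": [[165,40,-26,0,0,0,-0.14],[165,80,-52,0,0,0,-0.28],[165,120,-78,0,0,0,-0.42],[165,160,-104,0,0,0,-0.56],[165,200,-130,0,0,0,-0.7]]}}

```text
time_s: 0.6
ee_pos: [0.3206, -0.3043, 0.2386]
tool_rot: [0.867, 0.499, 0.0, -0.0]
force: [1.3, -0.6, -0.6]
width: 0.0508
```

```bash
cat >> h.py <<'E'
from scipy.spatial.transform import Rotation as Ro
def to(p,yaw=101.):
    s=manip.sense();R=Ro.from_quat(s["tool_rot"])
    d=R.inv().apply(np.array(p)-s["ee_pos"])*1000
    G=Ro.from_matrix(np.c_[Ro.from_euler('z',yaw,degrees=True).apply(np.array([[1,0,0],[0,-1,0],[0,0,-1]]))].T)
    print("t",s["time_s"],"pos",np.round(s["ee_pos"],4),"w",round(s["width"],4),"F",np.round(s["force"],1),"shift",d.round(1),"rot",(R.inv()*G).as_rotvec().round(3))
E
python3 -c "
from h import *
to((.566,.013,.15))"
```

```text
t 0.6 pos [ 0.3206 -0.3043  0.2386] w 0.0508 F [ 1.3 -0.6 -0.6] shift [397.7  52.6  88.6] rot [-0.    -0.    -0.719]
```

{"method": "play_rows", "body": {"motion": [[180,40,5,8,0,0,-0.14],[195,80,10,16,0,0,-0.28],[205,120,15,24,0,0,-0.42],[214,160,20,32,0,0,-0.56],[214,200,26,40,0,0,-0.7]]}}

```text
time_s: 1.1
ee_pos: [0.4444, -0.1453, 0.1983]
tool_rot: [0.643, 0.766, -0.0, -0.0]
force: [0.9, -0.1, 1.0]
width: 0.0145
```

```bash
python3 -c "
from h import *
to((.566,.013,.10))"
```

```text
t 1.1 pos [ 0.4444 -0.1453  0.1983] w 0.0145 F [ 0.9 -0.1  1. ] shift [134.9 147.1  98.3] rot [-0.    -0.    -0.018]
```

{"method": "play_rows", "body": {"motion": [[214,33,37,20,0,0,-0.018],[214,66,74,40,0,0,-0.018],[214,100,110,65,0,0,-0.018],[214,135,147,98,0,0,-0.018],[214,135,147,98,0,0,-0.018]]}}

```text
time_s: 1.6
ee_pos: [0.5663, 0.0137, 0.098]
tool_rot: [0.637, 0.77, -0.001, -0.002]
force: [-0.1, -0.7, 0.3]
width: 0.0144
```

```bash
python3 -c "
from h import *
cv2.imwrite('pics/t1.png',cv2.resize(manip.grab_frame('top')[120:280,140:430],None,fx=2.7,fy=2.7,interpolation=3))
to((.566,.013,.007))"
```

```text
t 1.65 pos [0.5664 0.0147 0.0969] w 0.0142 F [-1.4  2.1 -2.3] shift [-1.8 -0.4 89.9] rot [-0.004 -0.002 -0.003]
```

View pics/t1.png

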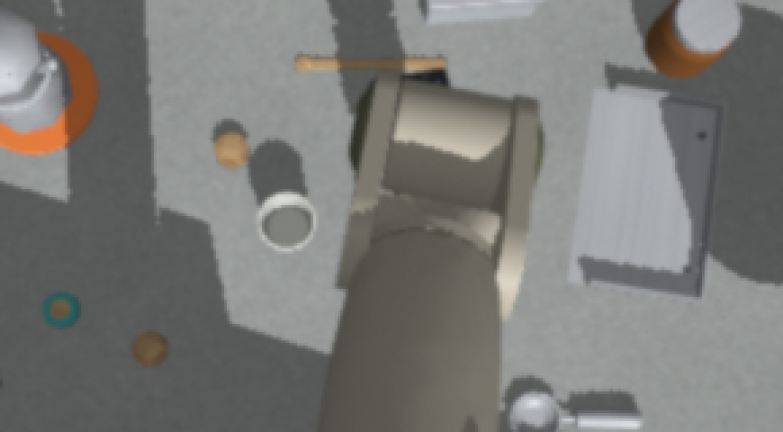

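The arm hides biscuit2 and its surroundings; everything else is unmoved. I'll lower the tool behind biscuit2.

{"method": "play_rows", "body": {"motion": [[214,0,0,25,0,0,0],[214,0,0,50,0,0,0],[214,0,0,75,0,0,0],[214,0,0,91,0,0,0],[214,0,0,91,0,0,0]]}}

```text
time_s: 2.15
ee_pos: [0.5647, 0.0106, 0.008]
tool_rot: [0.639, 0.77, -0.001, -0.002]
force: [0.0, 0.8, 0.4]
width: 0.0143
```

```bash
python3 -c "
from h import *
to((.574,-.2175,.007))"
```

```text
t 2.15 pos [0.5647 0.0106 0.008 ] w 0.0143 F [0.  0.8 0.4] shift [-225.9  -32.9    0.8] rot [-0.004 -0.001 -0.006]
```

{"method": "play_rows", "body": {"motion": [[214,-12,-2,0,0,0,0],[214,-26,-4,0,0,0,0],[214,-41,-6,0,0,0,0],[214,-56,-8,0,0,0,0],[214,-71,-10,0,0,0,0]]}}

```text
time_s: 2.65
ee_pos: [0.5696, -0.0627, 0.0101]
tool_rot: [0.639, 0.769, 0.0, 0.0]
force: [-0.4, 0.2, -0.5]
width: 0.0144
```

{"method": "play_rows", "body": {"motion": [[214,-15,-2,0,0,0,0],[214,-30,-4,0,0,0,0],[214,-45,-7,0,0,0,0],[214,-60,-9,0,0,0,0],[214,-75,-11,0,0,0,0]]}}

```text
time_s: 3.15
ee_pos: [0.5725, -0.1379, 0.0097]
tool_rot: [0.638, 0.77, -0.0, -0.0]
force: [-1.2, 1.4, -0.2]
width: 0.0145
```

```bash
python3 -c "
from h import *
cv2.imwrite('pics/s2.png',cv2.resize(manip.grab_frame('scene')[130:310,60:330],None,fx=2.8,fy=2.8,interpolation=3))
to((.574,-.2175,.007))"
```

```text
t 3.2 pos [ 0.5727 -0.14    0.0098] w 0.0147 F [-0.5 -2.5 -1. ] shift [-76.4 -13.    2.9] rot [ 0.001  0.001 -0.008]
```

View pics/s2.png

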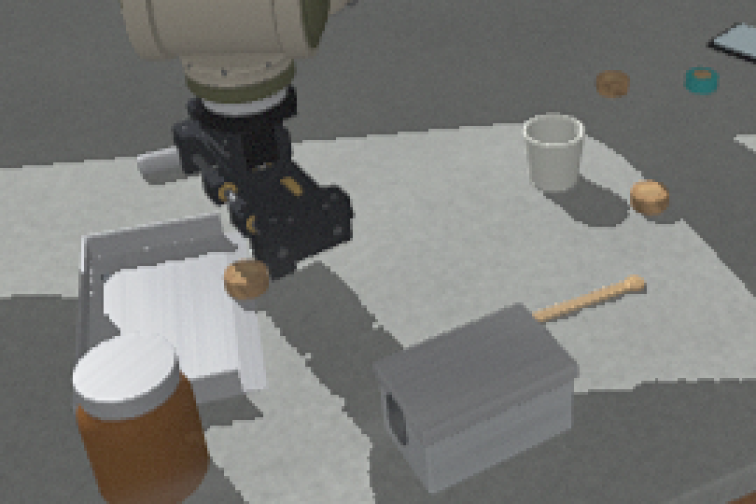

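Biscuit2 sits in the finger notch at the tray's mouth (crop 245,280). The last stretch gets a slow finish, then I back off.

{"method": "play_rows", "body": {"motion": [[214,-15,-2,1,0,0,0],[214,-30,-4,1,0,0,0],[214,-45,-6,1,0,0,0],[214,-57,-8,1,0,0,0],[214,-66,-10,1,0,0,0]]}}

```text
time_s: 3.7
ee_pos: [0.5748, -0.2046, 0.0087]
tool_rot: [0.639, 0.77, 0.0, 0.0]
force: [-0.3, 0.6, -0.7]
width: 0.014
```

{"method": "play_rows", "body": {"motion": [[214,-5,-1,0,0,0,0],[214,-8,-1,0,0,0,0],[214,0,0,0,0,0,0],[214,20,2,0,0,0,0],[214,40,4,-30,0,0,0]]}}

```text
time_s: 4.2
ee_pos: [0.5691, -0.1601, 0.0358]
tool_rot: [0.638, 0.77, -0.001, -0.004]
force: [0.2, -0.1, 0.3]
width: 0.0147
```

```bash
python3 -c "
from h import *
to((.6165,.247,.10))"
```

```text
t 4.2 pos [ 0.5691 -0.1601  0.0358] w 0.0147 F [ 0.2 -0.1  0.3] shift [391.6 121.6 -63.1] rot [-0.006 -0.005 -0.006]
```

{"method": "play_rows", "body": {"motion": [[214,20,6,-35,0,0,0],[214,60,18,-63,0,0,0],[214,105,32,-63,0,0,0],[214,150,46,-63,0,0,0],[214,195,60,-63,0,0,0]]}}

```text
time_s: 4.7
ee_pos: [0.5933, 0.0433, 0.102]
tool_rot: [0.638, 0.77, 0.0, -0.0]
force: [0.4, -0.7, -0.4]
width: 0.0142
```

{"method": "play_rows", "body": {"motion": [[214,45,14,0,0,0,0],[214,90,28,0,0,0,0],[214,135,42,0,0,0,0],[214,175,55,0,0,0,0],[214,196,61,0,0,0,0]]}}

```text
time_s: 5.2
ee_pos: [0.6161, 0.2486, 0.1015]
tool_rot: [0.637, 0.771, 0.0, -0.0]
force: [0.5, 0.3, 0.3]
width: 0.0143
```

```bash
python3 -c "
from h import *
im=manip.grab_frame('top');cv2.imwrite('pics/t3f.png',im)
cv2.imwrite('pics/t3.png',cv2.resize(im[120:280,140:430],None,fx=2.7,fy=2.7,interpolation=3))
to((.6175,.246,.008))"
```

```text
t 5.25 pos [0.6159 0.2504 0.1014] w 0.0141 F [0.2 3.1 0.4] shift [-4.8  0.7 93.4] rot [-0.    -0.001 -0.   ]
```

View pics/t3.png

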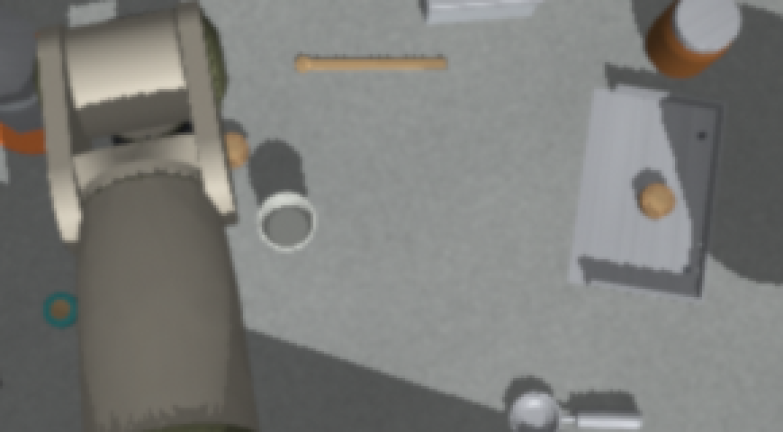

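Biscuit2 lies well inside the tray at crop (657,200). The cup and stirrer are unmoved. I'll lower the tool behind biscuit3.

{"method": "play_rows", "body": {"motion": [[214,-3,0,25,0,0,0],[214,-3,0,50,0,0,0],[214,-3,0,75,0,0,0],[214,-3,0,93,0,0,0],[214,-3,0,93,0,0,0]]}}

```text
time_s: 5.75
ee_pos: [0.6159, 0.2412, 0.0061]
tool_rot: [0.638, 0.77, -0.002, -0.002]
force: [0.1, -0.7, -0.1]
width: 0.0141
```

```bash
python3 -c "
from h import *
to((.6285,-.2045,.008))"
```

```text
t 5.75 pos [0.6159 0.2412 0.0061] w 0.0141 F [ 0.1 -0.7 -0.1] shift [-440.2  -70.5   -1.5] rot [-0.005 -0.    -0.005]
```

{"method": "play_rows", "body": {"motion": [[214,-12,-2,-1,0,0,0],[214,-26,-4,-1,0,0,0],[214,-41,-6,-1,0,0,0],[214,-56,-9,-1,0,0,0],[214,-71,-11,-1,0,0,0]]}}

```text
time_s: 6.25
ee_pos: [0.621, 0.1669, 0.0102]
tool_rot: [0.639, 0.769, 0.0, 0.0]
force: [-0.4, -0.4, 0.6]
width: 0.0138
```

{"method": "play_rows", "body": {"motion": [[214,-15,-2,0,0,0,0],[214,-30,-5,0,0,0,0],[214,-45,-7,0,0,0,0],[214,-60,-10,0,0,0,0],[214,-75,-12,0,0,0,0]]}}

```text
time_s: 6.75
ee_pos: [0.6229, 0.0914, 0.0097]
tool_rot: [0.638, 0.77, -0.0, -0.0]
force: [-0.0, -0.4, 0.1]
width: 0.0142
```

{"method": "play_rows", "body": {"motion": [[214,-15,-2,0,0,0,0],[214,-30,-5,0,0,0,0],[214,-45,-7,0,0,0,0],[214,-60,-10,0,0,0,0],[214,-75,-12,0,0,0,0]]}}

```text
time_s: 7.25
ee_pos: [0.625, 0.0155, 0.0097]
tool_rot: [0.638, 0.77, -0.0, -0.0]
force: [-0.4, -0.3, -0.4]
width: 0.0141
```

{"method": "play_rows", "body": {"motion": [[214,-15,-2,0,0,0,0],[214,-30,-5,0,0,0,0],[214,-45,-7,0,0,0,0],[214,-60,-10,0,0,0,0],[214,-75,-12,0,0,0,0]]}}

```text
time_s: 7.75
ee_pos: [0.627, -0.0604, 0.0097]
tool_rot: [0.638, 0.77, -0.0, -0.0]
force: [-0.7, -0.5, 0.0]
width: 0.0142
```

```bash
python3 -c "
from h import *
cv2.imwrite('pics/s4.png',cv2.resize(manip.grab_frame('scene')[130:310,60:330],None,fx=2.8,fy=2.8,interpolation=3))
to((.6285,-.2045,.008))"
```

```text
t 7.8 pos [ 0.6273 -0.0626  0.0098] w 0.0142 F [-0.6 -2.   1.1] shift [-139.7  -24.8    1.9] rot [ 0.     0.001 -0.008]
```

View pics/s4.png

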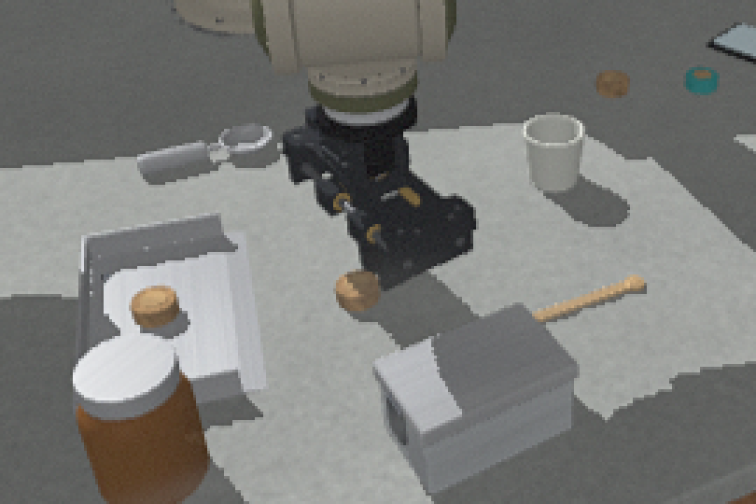

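Biscuit3 is still in the notch (crop 358,292) and biscuit2 is on the tray floor. On to the tray.

{"method": "play_rows", "body": {"motion": [[214,-15,-3,1,0,0,0],[214,-30,-5,1,0,0,0],[214,-45,-8,1,0,0,0],[214,-60,-11,1,0,0,0],[214,-75,-13,1,0,0,0]]}}

```text
time_s: 8.3
ee_pos: [0.6281, -0.1367, 0.0087]
tool_rot: [0.638, 0.77, -0.0, -0.0]
force: [0.0, 0.5, -0.7]
width: 0.0143
```

{"method": "play_rows", "body": {"motion": [[214,-15,-2,0,0,0,0],[214,-30,-5,0,0,0,0],[214,-43,-7,0,0,0,0],[214,-53,-9,0,0,0,0],[214,-60,-11,0,0,0,0]]}}

```text
time_s: 8.8
ee_pos: [0.6284, -0.1972, 0.0087]
tool_rot: [0.639, 0.77, 0.0, 0.0]
force: [-1.5, 0.2, 0.0]
width: 0.0143
```

```bash
python3 -c "
from h import *
to((.6285,-.2045,.008))"
```

```text
t 8.8 pos [ 0.6284 -0.1972  0.0087] w 0.0143 F [-1.5  0.2  0. ] shift [-7.2 -1.3  0.7] rot [ 0.    -0.    -0.006]
```

{"method": "play_rows", "body": {"motion": [[214,-4,0,0,0,0,0],[214,-4,0,0,0,0,0],[214,5,0,0,0,0,0],[214,25,0,-5,0,0,0],[214,60,0,-40,0,0,0]]}}

```text
time_s: 9.3
ee_pos: [0.6152, -0.1361, 0.0455]
tool_rot: [0.639, 0.769, -0.001, -0.003]
force: [-0.2, 0.3, -0.1]
width: 0.0142
```

```bash
python3 -c "
from h import *
im=cv2.imread('pics/t3f.png');m=cv2.inRange(cv2.cvtColor(im,cv2.COLOR_BGR2HSV),(80,90,30),(100,255,255));m[:,:140]=0;m[:,190:]=0;m[:200]=0;m[270:]=0
print('turq',ray('top',cv2.boundingRect(m)[:2]+np.array(cv2.boundingRect(m)[2:])/2-.5,.012),cv2.boundingRect(m))
to((.4155,.3105,.10))"
```

```text
turq [0.45932181 0.36596173 0.012     ] (156, 228, 12, 13)
t 9.3 pos [ 0.6152 -0.1361  0.0455] w 0.0142 F [-0.2  0.3 -0.1] shift [ 475.9 -114.6  -52. ] rot [-0.006 -0.004 -0.007]
```

{"method": "play_rows", "body": {"motion": [[214,10,-2,-30,0,0,0],[214,45,-11,-55,0,0,0],[214,90,-22,-55,0,0,0],[214,135,-32,-55,0,0,0],[214,180,-43,-55,0,0,0]]}}

```text
time_s: 9.8
ee_pos: [0.5405, 0.0341, 0.104]
tool_rot: [0.638, 0.77, 0.0, 0.0]
force: [0.2, 0.6, -0.1]
width: 0.0141
```

{"method": "play_rows", "body": {"motion": [[214,45,-11,0,0,0,0],[214,90,-22,0,0,0,0],[214,135,-32,0,0,0,0],[214,180,-43,0,0,0,0],[214,225,-54,0,0,0,0]]}}

```text
time_s: 10.3
ee_pos: [0.4453, 0.245, 0.1039]
tool_rot: [0.638, 0.77, 0.0, 0.0]
force: [0.6, 0.2, -0.6]
width: 0.0141
```

```bash
python3 -c "
from h import *
to((.414,.313,.10))"
```

```text
t 10.3 pos [0.4453 0.245  0.1039] w 0.0141 F [ 0.6  0.2 -0.6] shift [ 72.6 -18.1   3.9] rot [ 0.    -0.    -0.005]
```

{"method": "play_rows", "body": {"motion": [[214,35,-9,0,0,0,0],[214,65,-16,0,0,0,0],[214,72,-18,0,0,0,0],[214,72,-18,0,0,0,0]]}}

```text
time_s: 10.7
ee_pos: [0.4153, 0.3109, 0.1037]
tool_rot: [0.637, 0.77, -0.0, -0.0]
force: [0.3, 0.1, 0.2]
width: 0.0141
```

```bash
python3 -c "
from h import *
im=manip.grab_frame('top');cv2.imwrite('pics/t5.png',cv2.resize(im[120:280,140:430],None,fx=2.7,fy=2.7,interpolation=3))
to((.414,.313,.008))"
```

```text
t 10.75 pos [0.4159 0.31   0.1037] w 0.0143 F [ 0.5 -0.3 -0.4] shift [ 3.3 -1.3 95.7] rot [-0.     0.    -0.005]
```

View pics/t5.png

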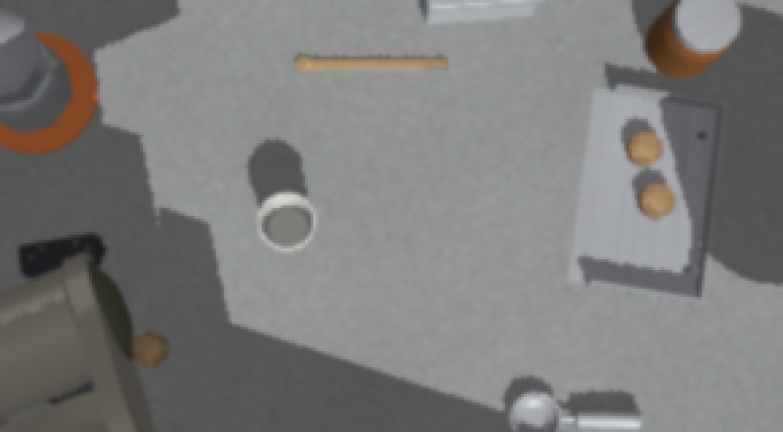

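Biscuits 2 and 3 are both well inside the tray, at crop (657,200) and (645,148). Biscuit1 is at (150,348), and the cup, stirrer and spoon are unmoved. I'll lower the tool behind biscuit1.

{"method": "play_rows", "body": {"motion": [[214,6,-1,15,0,0,0],[214,6,-1,45,0,0,0],[214,6,-1,75,0,0,0],[214,6,-1,95,0,0,0],[214,6,-1,95,0,0,0]]}}

```text
time_s: 11.25
ee_pos: [0.4134, 0.3141, 0.0066]
tool_rot: [0.639, 0.769, -0.002, -0.001]
force: [-0.2, -0.2, -0.1]
width: 0.0142
```

```bash
python3 -c "
from h import *
to((.521,-.2,.009))"
```

```text
t 11.25 pos [0.4134 0.3141 0.0066] w 0.0142 F [-0.2 -0.2 -0.1] shift [-525.1   11.6   -1.8] rot [-0.005  0.001 -0.008]
```

{"method": "play_rows", "body": {"motion": [[214,-12,0,-1,0,0,0],[214,-26,0,-1,0,0,0],[214,-41,1,-1,0,0,0],[214,-56,1,-1,0,0,0],[214,-71,1,-1,0,0,0]]}}

```text
time_s: 11.75
ee_pos: [0.4291, 0.2447, 0.011]
tool_rot: [0.639, 0.769, 0.001, 0.001]
force: [0.5, 0.5, 0.1]
width: 0.0142
```

{"method": "play_rows", "body": {"motion": [[214,-15,0,0,0,0,0],[214,-30,0,0,0,0,0],[214,-45,1,0,0,0,0],[214,-60,1,0,0,0,0],[214,-75,1,0,0,0,0]]}}

```text
time_s: 12.25
ee_pos: [0.4438, 0.171, 0.0109]
tool_rot: [0.639, 0.769, 0.001, 0.001]
force: [-0.7, -0.8, -0.8]
width: 0.014
```

{"method": "play_rows", "body": {"motion": [[214,-15,0,0,0,0,0],[214,-30,0,0,0,0,0],[214,-45,1,0,0,0,0],[214,-60,1,0,0,0,0],[214,-75,1,0,0,0,0]]}}

```text
time_s: 12.75
ee_pos: [0.4585, 0.0974, 0.0109]
tool_rot: [0.639, 0.769, 0.001, 0.001]
force: [-0.4, -0.3, 0.1]
width: 0.0143
```

{"method": "play_rows", "body": {"motion": [[214,-15,0,0,0,0,0],[214,-30,0,0,0,0,0],[214,-45,1,0,0,0,0],[214,-60,1,0,0,0,0],[214,-75,1,0,0,0,0]]}}

```text
time_s: 13.25
ee_pos: [0.4731, 0.0238, 0.011]
tool_rot: [0.639, 0.769, 0.0, 0.001]
force: [-0.2, 0.1, -0.3]
width: 0.0138
```

```bash
python3 -c "
from h import *
cv2.imwrite('pics/s6.png',cv2.resize(manip.grab_frame('scene')[130:310,60:330],None,fx=2.8,fy=2.8,interpolation=3))
to((.521,-.2,.008))"
```

```text
t 13.3 pos [0.4737 0.0223 0.011 ] w 0.014 F [ 0.1 -1.2  0.1] shift [-227.2    5.8    3.4] rot [ 0.003  0.002 -0.008]
```

View pics/s6.png

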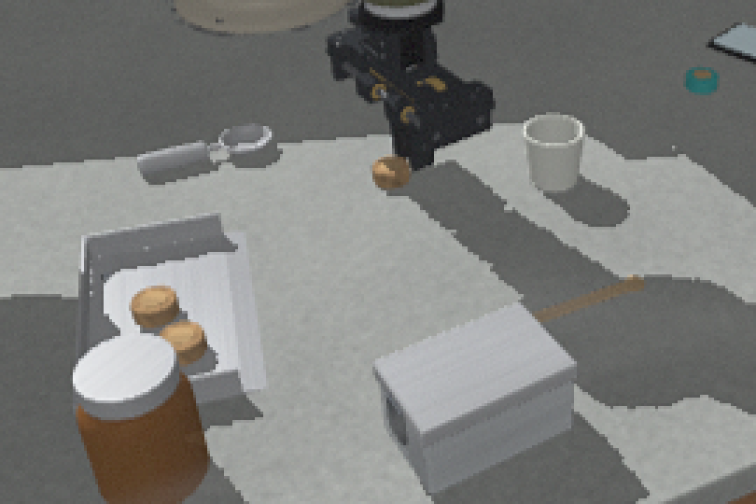

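Biscuit1 is tracking well (crop 390,172). Before it enters, I'll check its clearance from the near end wall and biscuit2.

```bash
python3 -c "
from h import *
f=lambda c:(c[0]/2.7+140-.3,c[1]/2.7+120-.3)
for n,c,z in(('b2',(657,200),.016),('b3',(645,148),.016),('wall front inner-top near end',(583,258),.025),('tray near outer corner',(572,283),0),('back near',(700,297),.025)):print(n,ray('top',f(c),z).round(4))
to((.53,-.155,.009));to((.530,-.19,.008))"
```

```text
b2 [ 0.5799 -0.2361  0.016 ]
b3 [ 0.6334 -0.2255  0.016 ]
wall front inner-top near end [ 0.5185 -0.1582  0.025 ]
tray near outer corner [ 0.4956 -0.1521  0.    ]
back near [ 0.4818 -0.2731  0.025 ]
t 13.3 pos [0.4737 0.0223 0.011 ] w 0.014 F [ 0.1 -1.2  0.1] shift [-184.6   22.9    2.4] rot [ 0.003  0.002 -0.008]
t 13.3 pos [0.4737 0.0223 0.011 ] w 0.014 F [ 0.1 -1.2  0.1] shift [-219.    16.5    3.4] rot [ 0.003  0.002 -0.008]
```

{"method": "play_rows", "body": {"motion": [[214,-15,2,0,0,0,0],[214,-30,4,0,0,0,0],[214,-45,6,0,0,0,0],[214,-60,8,0,0,0,0],[214,-75,10,0,0,0,0]]}}

```text
time_s: 13.8
ee_pos: [0.4968, -0.0474, 0.0097]
tool_rot: [0.638, 0.77, 0.0, 0.0]
force: [0.4, 0.4, 0.6]
width: 0.0143
```

{"method": "play_rows", "body": {"motion": [[214,-15,2,1,0,0,0],[214,-30,4,1,0,0,0],[214,-45,6,1,0,0,0],[214,-60,8,1,0,0,0],[214,-75,10,1,0,0,0]]}}

```text
time_s: 14.3
ee_pos: [0.5205, -0.1192, 0.0087]
tool_rot: [0.638, 0.77, 0.0, -0.0]
force: [0.4, -0.4, -0.9]
width: 0.0146
```

```bash
python3 -c "
from h import *
to((.53,-.155,.009));to((.530,-.192,.008))"
```

```text
t 14.3 pos [ 0.5205 -0.1192  0.0087] w 0.0146 F [ 0.4 -0.4 -0.9] shift [-37.    2.7  -0.3] rot [ 0.    -0.    -0.006]
t 14.3 pos [ 0.5205 -0.1192  0.0087] w 0.0146 F [ 0.4 -0.4 -0.9] shift [-73.3  -4.1   0.7] rot [ 0.    -0.    -0.006]
```

{"method": "play_rows", "body": {"motion": [[214,-15,2,0,0,0,0],[214,-30,4,0,0,0,0],[214,-45,3,0,0,0,0],[214,-58,0,0,0,0,0],[214,-67,-2,0,0,0,0]]}}

```text
time_s: 14.8
ee_pos: [0.5304, -0.1854, 0.0087]
tool_rot: [0.639, 0.77, -0.0, -0.0]
force: [-0.2, 0.0, 0.2]
width: 0.0141
```

{"method": "play_rows", "body": {"motion": [[214,-5,-1,0,0,0,0],[214,-8,-2,0,0,0,0],[214,0,0,0,0,0,0],[214,20,0,-5,0,0,0],[214,60,0,-40,0,0,0]]}}

```text
time_s: 15.3
ee_pos: [0.518, -0.1257, 0.0447]
tool_rot: [0.639, 0.769, -0.001, -0.003]
force: [1.0, 0.7, 1.1]
width: 0.0142
```

{"method": "play_rows", "body": {"motion": [[214,20,0,-40,0,0,0],[214,60,0,-70,0,0,0],[214,105,0,-90,0,0,0],[214,150,0,-90,0,0,0],[214,150,0,-90,0,0,0]]}}

```text
time_s: 15.8
ee_pos: [0.4902, 0.0255, 0.1375]
tool_rot: [0.636, 0.772, 0.0, -0.0]
force: [0.4, -0.1, -0.4]
width: 0.0143
```

```bash
python3 -c "
from h import *
im=manip.grab_frame('top');cv2.imwrite('pics/t7.png',cv2.resize(im[100:290,130:430],None,fx=2.6,fy=2.6,interpolation=3))
m=cv2.inRange(cv2.cvtColor(im,cv2.COLOR_BGR2HSV),(5,90,40),(25,255,255))
n,l,s,c=cv2.connectedComponentsWithStats(m)
for i in range(1,n):
    if 60<s[i,4]<200 and 340<c[i,0]<410 and 150<c[i,1]<235:
        p=ray('top',c[i],.014);d=p[:2]-[.588,-.233];print(s[i],p.round(4),'tray xy',(d@[.991,-.132]).round(4),(d@[.132,.991]).round(4))
to((.53,-.155,.009))"
```

```text
[373 169  12  12 109] [ 0.6336 -0.2248  0.014 ] tray xy 0.0441 0.0142
[377 188  12  12 109] [ 0.5801 -0.2354  0.014 ] tray xy -0.0075 -0.0035
[371 205  12  12 113] [ 0.5345 -0.2171  0.014 ] tray xy -0.0551 0.0087
t 15.85 pos [0.4909 0.0232 0.1371] w 0.0144 F [-0.6 -0.1 -0.4] shift [-182.4    4.5  128.1] rot [ 0.    -0.    -0.001]
```

View pics/t7.png

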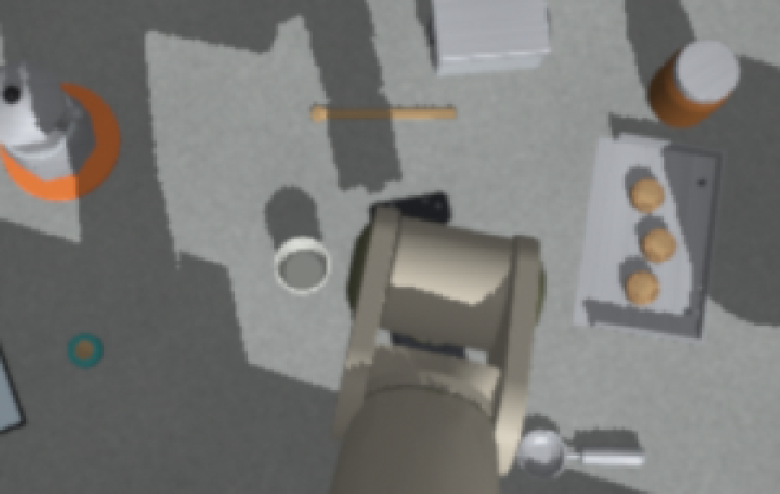

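All three biscuits lie inside the tray (crop 647,194; 658,244; 642,287), each at least 20 mm from the floor's front edge. The other objects are where they were and the arm is clear.

```bash
python3 -c "
from station import manip
print(manip.job_done())"
```

```text
the job is handed in; nothing more can be done
None
```

All three biscuits are in the crumb tray, and I handed the job in after about 16 s of the 64 s allowed. I swept them one at a time (biscuit2, then 3, then 1) in the notch between the nearly shut fingertips. I never closed the fingers on one or lifted one.

- **Biscuit positions:** in the last top picture, their centres in tray coordinates (x, y) are about (-8, -4), (44, 14) and (-55, 9) mm. All are fully inside, at least 20 mm from the front edge of the floor.
- **Other objects:** by eye in the pictures, the cup, stirrer, moka pot, tin, spoon and jar, as well as the turquoise look-alike, had not moved. The phone showed only partly in the later pictures, but the arm never worked near it.
- **Forces:** the force readings stayed within about 3 N throughout.
- **Disagreement:** my two estimates of the tray's origin, from its back wall and its front edge, differed by about 6 mm. The margins above are larger than that. No check failed.

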